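Hang-up bracket into the ratchet vice

TASK

Lift the long square-ended bracket up and off its hook stand (the short round-ended link on the other stand stays where it is) and set it down gently, upright with its square end down on the vice bed, flat between the open jaws and near the middle of their width, and let go. Only then flip the small ratchet lever on top of the vice's ratchet head fully over to its other side, the tightening side, and after that push the long ratchet handle clockwise (seen from above) as far as it goes, so that the jaws hold the bracket firmly upright. Finish clear of everything and do not disturb the link, tin, hammer or screwdriver.

Things in the scene. Friction and masses are not known exactly. Their poses are not given: they have to be found in the camera images.
- bracket: The long square-ended flat bracket, bare aluminium, 0.2 to 0.35 kg, 12 mm thick (its x), 64 mm wide (y), 160 mm tall (z). Origin: centre of its underside. From below: solid, 64 mm wide, to 65 mm; a through window 30 mm wide from 65 to 105 mm; a 64 mm wide shoulder to 117 mm; a 40 mm wide tab to 160 mm. It hangs z up on the hook's bar by the window's top edge, underside 55 mm above the bench.
- bracket_tab (a point): Centre of the top edge of the bracket's tab, axes as the bracket. While it hangs it is about 215 mm above the bench. The tab (12 mm thick, 40 mm wide, 43 mm deep) can be pinched from above across its thickness; the hook's tip rises no higher than 43 mm below this point.
- stand_a: Dark steel hook stand with the bracket, fixed to the bench; may be on the left or the right. Origin on the bench below the hanging place. The hook points to its -x (roughly to the robot). Base plate 130 x 100 x 12 mm centred at x = +30 mm; 22 mm square post at x = +70 mm, top 165 mm above the bench.
- hook_bar (a point): Point on the axis of stand_a's 10 mm round hook bar, 155 mm above the bench, axes as the stand. The level bar runs from the post to x = -22 mm, then the tip turns up and out to x = -35 mm, highest point 172 mm above the bench. The bracket hangs within 10 mm of here along x. To come free it must rise 15 to 28 mm (more jams in its window), then go 60 mm or more along -x.
- stand_b: The other, identical hook stand, same axes, with the short link hanging on it.
- link: Bystander: the short round-ended link, same aluminium and thickness, 120 mm tall with a 64 mm round lower end, hanging on the other stand. Origin at the lowest point of its round end.
- vice: Green bench vice with bright steel jaw faces, fixed to the bench. Origin on the bench below the middle of the open jaw gap, z up; the gap closes along its y. Jaws 90 mm wide (x -45 to +45 mm), tops 90 mm above the bench. Fixed jaw: face at y = -13 mm, block to y = -50 mm. Moving jaw when open: face at y = +13 mm, block to y = +38 mm. Behind it a block, y = 60 to 120 mm, carries the ratchet head.
- jaw_gap (a point): On the flat vice bed, 40 mm above the bench, in the middle of the open 26 mm gap; axes as the vice. The bracket's underside centre belongs here, its x axis along the vice's y, either way round. Let go, it stands by itself or leans a little on a jaw; closing the jaws straightens it.
- ratchet_axis (a point): On the upright axis of the handle and reversing lever, at the top of the round ratchet head (60 mm in diameter), 98 mm above the bench, at x = 0, y = +90 mm of the vice; axes as the vice.
- jaw: The moving jaw of the vice, 90 mm wide, 25 mm thick, 48 mm tall, geared to the handle: 12 mm per rad along the vice's -y. Origin: middle of the lower edge of its steel face.
- ratchet (a joint): Handle angle (rad) about the ratchet axis: 0 = jaws open (start), growing clockwise seen from above. At q the handle points along 2.44 - q, counted counter-clockwise from the vice's x. Stays where left. Jaws meet the bracket at about 1.17, hard stop 1.27. Takes 0.5 N m, about 1.1 N m while biting; may spring back a few hundredths when let go.
- handle_grip (a point): Middle of the black rubber grip of the handle, 120 mm from the axis, 84 mm above the bench. The grip is a level round bar 28 mm in diameter, 65 mm long; nearer the axis the handle is an 18 mm bar.
- pawl (a joint): Angle (rad) of the reversing lever about the ratchet axis, relative to the handle, growing clockwise from above. Start 0 to 0.12: loosening side (0 is 0.42 rad counter-clockwise of the handle). Stop 0.84: tightening side (0.42 rad clockwise of the handle). Stays where left; needs 0.06 N m (1 N at its tab). Pushed hard against its stop it drags the handle along.
- pawl_tab (a point): On the upright round tab (12 mm in diameter) at the end of the dark reversing lever, 56 mm from the ratchet axis, 118 mm above the bench. The tab stands from 106 mm (top face of the flat lever) to 130 mm above the bench, above the handle.
- tin: Bystander: upright tin, 80 mm in diameter, 100 mm tall, origin at the centre of its underside.
- hammer: Bystander: hammer lying on the bench beyond the vice.
- driver: Bystander: screwdriver lying on the bench in front of the vice, on the robot side.
Mind the look-alikes: they are no part of the job. What is shaped like the bracket but brown or yellow is not meant.

How it is judged (in metres and radians):
On the way, in this order (a step that is already met when the one before it is completed fails the run):
1. the bracket is lifted off its hook and clear of the stand (horizontal distance between bracket and stand_a above 0.08 m and height (world z) of bracket above 0.06 m), for 0.1 s.
2. the bracket stands released on the vice bed between the open jaws (z of bracket in the frame of vice between 0.036 and 0.045 m and x of bracket in the frame of vice between -0.025 and 0.025 m and angle between bracket's own z axis and vertical below 0.45 rad and contact force between the fingers and bracket below 0.2 N and linear speed of bracket below 0.03 m/s and value of joint ratchet below 0.2 rad), for 0.2 s.
3. the reversing lever is over to the tightening side, the handle not yet swung (value of joint pawl above 0.65 rad and value of joint ratchet below 0.25 rad), for 0.1 s.
4. the handle is swung until the jaws bite on the bracket (value of joint ratchet above 1.1 rad and contact force between jaw and bracket above 8 N), for 0.1 s.
At the end, for the whole second after the job is handed in: Bracket on the vice bed (5 mm), upright within 0.08 rad, flat to the jaws within 0.1 rad, within 25 mm of mid-width, released, at rest; reversing lever beyond 0.65 rad on the tightening side; handle beyond 1.1 rad; moving jaw presses the bracket with over 8 N (all of step 4 and z of bracket in the frame of vice between 0.036 and 0.045 m and x of bracket in the frame of vice between -0.025 and 0.025 m and angle between bracket's own z axis and vertical below 0.08 rad and angle between the x axis of bracket and the y axis of vice, either way round below 0.1 rad and contact force between the fingers and bracket below 0.2 N and linear speed of bracket below 0.02 m/s and value of joint pawl above 0.65 rad); the robot touches nothing.
It fails at once if the handle is swung before the reversing lever is over (value of joint ratchet above 0.3 rad and value of joint pawl below 0.55 rad).
It fails at once if the bracket is dropped (linear speed of bracket above 0.6 m/s and contact force between the fingers and bracket below 0.2 N).
It fails at once if the link, tin, hammer or screwdriver is disturbed (by over 30 mm) (distance of any of link, tin, hammer, driver from where it was at the start of the episode above 0.03 m).
It also fails if it takes over 61 s, if anything falls off the work surface, if the arm or the gripper's body presses on something with over 40 N, if the wrist force passes 120 N, or if a joint passes its speed limit or range.

ROBOT

A 6-joint arm with a two-finger parallel gripper is mounted at the origin on the work surface. World frame = base frame: x ahead of the robot, y to its left, z up, the work surface at z = 0. Lengths are in mm, angles in rad, forces in N, time in s.
With the tool pointing down it reaches from about 275 to 750 mm from the base axis. Payload 10.2 kg.
Tool frame: the origin (TCP) lies midway between the tips of the shut fingers; the grasp point (between the pads) lies 19 mm behind it; z points along the fingers, y is the line along which they close (so a half turn about z gives the same grasp; the last joint's range is limited). The gripper opens to 85 mm and grips with 20 to 120 N. Pads are 22 mm wide; open, the fingers measure 114 mm over their backs; the gripper's body (76 mm by 85 mm) begins 54 mm behind the grasp point. The pads swing forward as they close: fully open they stand 13 mm farther back than shut.
Start: joints at [-1.331, 0.313, 1.498, -0, 1.331, -0.223], TCP at [234.378, -469.785, 231.294] pointing down, gripper open.
Joint ranges: [-2.94, 2.94], [-0.97, 2.17], [0.19, 2.56], [-1.23, 4.37], [0.02, 3.11], [-2.88, 2.88]. Speed limits (rad/s): [2.39, 2.39, 3.01, 3.14, 3.14, 3.14].

INTERFACE

Orientations are given as a unit quaternion [w, x, y, z].
In Python, from rig import ctrl gives the robot as it stands.
- The arm moves only by the tool send_rows, never from a script. Its argument "targets" is a list of rows, each an object with "offset": the shift along the world's x, y, z in cm, a list of three; "spin": the turn about the world's z in rad. A call has 1 to 8 rows; each row is the pose to reach, as a shift and turn from the pose commanded when the call began; what a row does not reach only later rows make up. A row lasts 1/12 s, in which the tool goes at most 41.7 mm and 7.16 degrees, less where a joint would pass 70% of its speed; a pose out of reach is approached as far as the arm can. A call with a gripper value outside its range is refused whole. "grip" is the opening, from 0 (shut) to 1 (fully open), set as the call begins (left out, the last holds). The fingers move at their own pace and stop on an object; "squeeze" is the grip in N (left out, the last holds). Time passes only in rows, so rows that repeat a pose let the fingers close. It gives the time, the measured TCP pose, the force, the opening and the grip force at its end, in the units of the state.
- ctrl.sense(): the state, without advancing time (a new reading comes with each control period).
- ctrl.capture(name): name is "side" or "top"; returns (picture, depth): 420x560x3 uint8, red, green, blue; 420x560 float32, mm along the optical axis (not along the pixel's ray), 0 where there is no reading.
- ctrl.calibration(name): a dict with "fx", "fy", "cx", "cy" (pixels), "k1" (the pictures are not rectified: a ray, as slopes to the right and down, at radius r is drawn at 1 + k1 r^2 times it, then the intrinsics apply), "view" (4x4, takes a point from world to camera coordinates). Camera axes: x right, y down, z forward; pixel columns grow to the right and rows downward; lengths in mm; the calibration is good to about 2 mm. A picture is of the moment at which its call begins. calibration takes no time and is no camera call.
- ctrl.finish_job(): hands the job in; it is judged then, once.
Trained networks look in the newest picture that a camera, given by its name, has taken for a name from the list of things; names that differ only in an ending like _2 or _b are one class to them, and where a whole thing is asked for, a point or a joint stands for the part that bears it (a point fixed in the world has none). Each returns a list of dicts, best first, with "conf" (0 to 1); they miss things now and then, are a little off and sometimes report something else, mostly with a low value. They report only what shows in the picture. A call takes as long as a camera call. They do not tell look-alikes from the thing itself.
- ctrl.search_frame(camera, query): "box" ([left, top, right, bottom] in pixels, round what is visible of it).
- ctrl.place_of(camera, query): "uv" ([column, row] in pixels: a listed point, or the origin of a listed thing).
The state is a dict: "time_s": time; "joints": joint angles; "dq": joint speeds; "tau": joint torques, N m; "eef_pos": TCP position; "ee_rot": TCP orientation; "force": force on the tool from outside, world axes, zero at the start; "wrist_torque": the same for the moment, N m; "grip_width": opening from 0.0 (shut) to 1.0 (fully open); "grip_force": force on a finger pad.
Only numpy, scipy, OpenCV 4.12 (cv2) and the standard library are available. Lean on these libraries where they do the work, as an engineer would, in place of code of your own. Each camera call takes 0.05 s, during which the arm holds its last target. There are 200 camera calls.

## Working session

There is one attempt and no reset: what is moved stays moved. The work goes in short steps, Python scripts to look and compute and a tool call to move; the robot and the scene stay as the last step left them, time stands still between calls to the robot, and variables do not carry over. Pictures are saved under pics/ and viewed, at most 10 in all, crops included, and the job is handed in when it is done.

Besides the shell and the picture viewer there is one more tool, called after "Request:" by a JSON object that holds its "fn" and its "kwargs". send_rows: Moves the arm, as the interface text tells. Its arguments: {"type":"object","properties":{"targets":{"type":"array"},"grip":{"type":"number"},"squeeze":{"type":"number"}},"required":["targets"]}

```bash
mkdir -p pics
cat > h.py <<'E'
import numpy as np, cv2
from rig import ctrl
def ray(cam,uv):
    c=ctrl.calibration(cam); V=np.array(c["view"])
    d=np.array([(uv[0]-c["cx"])/c["fx"],(uv[1]-c["cy"])/c["fy"]]); s=d.copy()
    for _ in range(20): s=d/(1+c["k1"]*(s@s))
    R=V[:3,:3]; return -R.T@V[:3,3], R.T@np.array([s[0],s[1],1.])
def atz(cam,uv,z):
    o,d=ray(cam,uv); return o+d*(z-o[2])/d[2]
def tri(u1,u2,c1="side",c2="top"):
    (a,d),(b,e)=ray(c1,u1),ray(c2,u2)
    t=np.linalg.lstsq(np.c_[d,-e],b-a,rcond=None)[0]
    p,q=a+d*t[0],b+e*t[1]; return (p+q)/2,np.linalg.norm(p-q)
def dep(cam,uv,D):
    o,d=ray(cam,uv); return o+d*D[int(round(uv[1])),int(round(uv[0]))]
def proj(cam,p):
    c=ctrl.calibration(cam); V=np.array(c["view"]); q=V[:3,:3]@p+V[:3,3]; s=q[:2]/q[2]; s=s*(1+c["k1"]*(s@s))
    return np.array([s[0]*c["fx"]+c["cx"],s[1]*c["fy"]+c["cy"]])
E
python3 - <<'E'
from h import *
ims=[]
for cam in("side","top"):
    im,D=ctrl.capture(cam); np.save(cam+"_D.npy",D); cv2.imwrite(f"pics/{cam}0.png",im[...,::-1]); 
    print(cam,ray(cam,(280,210)))
    for q in["bracket","bracket_tab","hook_bar","jaw_gap","ratchet_axis","handle_grip","pawl_tab","vice","stand_a","link"]:
        print(q,[(np.round(r["uv"]).tolist(),round(r["conf"],2)) for r in ctrl.place_of(cam,q)][:4])
E
```

```text
side (array([-638.07218915,  311.48165007, 1191.32606961]), array([ 0.75111547, -0.16826038, -0.6385339 ]))
bracket [([207.0, 296.0], 0.91), ([132.0, 285.0], 0.84), ([179.0, 259.0], 0.78), ([296.0, 216.0], 0.68)]
bracket_tab [([168.0, 223.0], 0.92), ([123.0, 250.0], 0.82)]
hook_bar []
jaw_gap [([303.0, 237.0], 0.7)]
ratchet_axis [([278.0, 225.0], 0.94), ([305.0, 238.0], 0.32)]
handle_grip [([256.0, 246.0], 0.72), ([305.0, 234.0], 0.35)]
pawl_tab [([275.0, 231.0], 0.45), ([276.0, 224.0], 0.19)]
vice [([303.0, 244.0], 0.91)]
stand_a [([181.0, 272.0], 0.62), ([386.0, 233.0], 0.62)]
link [([386.0, 214.0], 0.91)]
top (array([ 478.18254547,   65.25664908, 1352.82259977]), array([ 0.06931095, -0.01353301, -0.99771551]))
bracket [([162.0, 225.0], 0.71), ([197.0, 268.0], 0.64), ([117.0, 234.0], 0.48)]
bracket_tab [([147.0, 222.0], 0.67), ([169.0, 226.0], 0.65), ([185.0, 273.0], 0.49)]
hook_bar [([154.0, 221.0], 0.6), ([407.0, 218.0], 0.37)]
jaw_gap [([308.0, 215.0], 0.56)]
ratchet_axis [([282.0, 205.0], 0.84)]
handle_grip [([252.0, 236.0], 0.85), ([405.0, 215.0], 0.39)]
pawl_tab [([272.0, 220.0], 0.67)]
vice [([313.0, 215.0], 0.78), ([406.0, 215.0], 0.37)]
stand_a [([405.0, 215.0], 0.97), ([168.0, 226.0], 0.73)]
link [([413.0, 213.0], 0.71)]
```

View pics/side0.png

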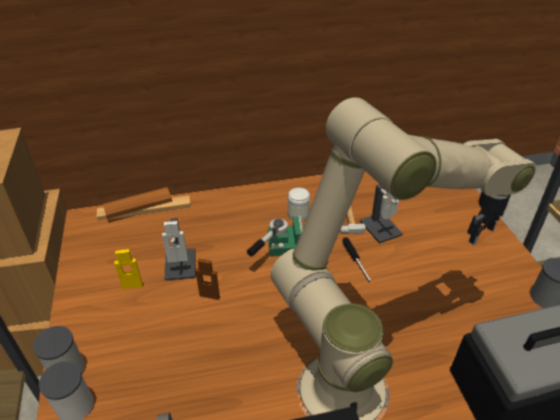

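View pics/top0.png

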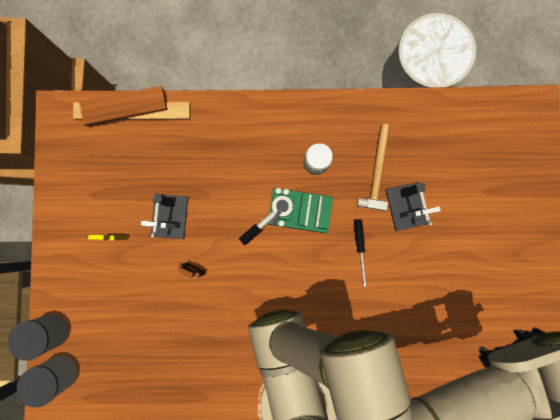

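Run:
```python
from h import *
s=cv2.imread("pics/side0.png");t=cv2.imread("pics/top0.png")
f=lambda im,x,y,w,h:cv2.resize(im[y:y+h,x:x+w],(400,300),interpolation=cv2.INTER_CUBIC)
cv2.imwrite("pics/c1.png",np.vstack([np.hstack([f(s,100,205,120,90),f(s,232,190,120,90)]),np.hstack([f(t,85,180,120,90),f(t,232,170,120,90)])]))
D=np.load("top_D.npy");S=np.load("side_D.npy")
print(ctrl.calibration("top")["fx"])
for n,u1,u2 in [("tab",(168,223),(147,222)),("tab2",(168,223),(169,226)),("ax",(278,225),(282,205)),("grip",(256,246),(252,236)),("pawl",(275,231),(272,220)),("gap",(303,237),(308,215)),("hook?",(179,240),(154,221))]:
    p,e=tri(u1,u2);print(n,p.round(),e.round(1),"depth",dep("side",u1,S).round(),dep("top",u2,D).round())
# top depth points above bench in stand region
V,U=np.mgrid[180:270,85:345]
P=np.array([dep("top",(u,v),D) for u,v in zip(U.ravel(),V.ravel())]);np.save("P.npy",P)
m=(P[:,2]>185)&(P[:,2]<240);print(m.sum())
for p,u,v in zip(P[m],U.ravel()[m],V.ravel()[m]):print(u,v,p.round())
```

```text
444.3875187830461
tab [530. 394. 211.] 5.3 depth [527. 396. 214.] [529. 391. 212.]
tab2 [523. 367. 207.] 61.0 depth [527. 396. 214.] [521. 355. 125.]
ax [580.  44.  91.] 3.2 depth [563.  49. 107.] [579.  43. 103.]
grip [493. 132.  94.] 8.7 depth [491. 137.  97.] [493. 128.  96.]
pawl [536.  68. 108.] 5.7 depth [539.  65. 104.] [537.  71. 101.]
gap [554. -35.  44.] 0.4 depth [236.  57. 350.] [554. -35.  37.]
hook? [533. 383. 138.] 20.1 depth [519. 373. 146.] [534. 388. 158.]Traceback (most recent call last):
  File "<stdin>", line 11, in <module>
  File "h.py", line 15, in dep
    o,d=ray(cam,uv); return o+d*D[int(round(uv[1])),int(round(uv[0]))]
        ~~~^^^^^^^^
  File "h.py", line 4, in ray
    c=ctrl.calibration(cam); V=np.array(c["view"])
ValueError: time passes only in moves, steps and waits
```

View pics/c1.png

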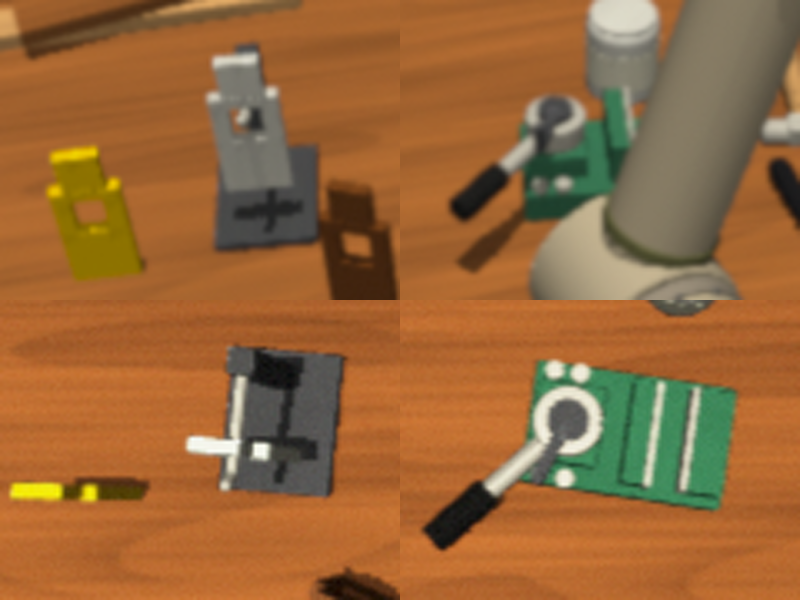

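```bash
sed -i 's/ctrl.calibration(/cal(/' h.py; sed -i '2a import functools\ncal=functools.lru_cache(None)(lambda n: ctrl.calibration(n))' h.py
python3 - <<'E'
from h import *
t=cv2.imread("pics/top0.png");D=np.load("top_D.npy")
V,U=np.mgrid[170:262,85:352];V=V.ravel();U=U.ravel()
P=np.array([dep("top",(u,v),D) for u,v in zip(U,V)]);px=t[V,U].astype(int)
bright=px.min(1)
def pca(n,m):
    Q=P[m];c=Q[:,:2].mean(0);w,v=np.linalg.eigh(np.cov(Q[:,:2].T));a=v[:,1]*np.sign(v[0,1])
    q=(Q[:,:2]-c)@v
    print(n,m.sum(),c.round(1),"z",np.median(Q[:,2]).round(1),"dir deg",np.degrees(np.arctan2(a[1],a[0])).round(1),"ext",np.ptp(q,axis=0).round(1),"mid",(v@((q.max(0)+q.min(0))/2)+c).round(1))
pca("tab",(P[:,2]>200)&(P[:,2]<232)&(U<200))
pca("tabbright",(bright>150)&(U>135)&(U<159)&(V>215)&(V<232)&(P[:,2]>195))
pca("bar",(abs(P[:,2]-158)<9)&(U<170)&(U>145)&(bright<254)&(V<240))
sl=(bright>130)&(U>300)&(U<335)&(V>185)&(V<230)
mid=311.5
n,lab,st,cen=cv2.connectedComponentsWithStats((t.min(2)>130).astype(np.uint8))
for i in range(1,n):
    x,y,w,h,a=st[i]
    if 85<x<345 and 170<y<262 and a>8:
        print(st[i],cen[i].round(1)); pca("comp",lab[V,U]==i)
g=(px[:,1]>px[:,2]+25)&(px[:,1]>px[:,0]+8)&(U>255)
for lo,hi in((80,97),(60,80),(30,50),(10,30),(-10,10)):
    m=g&(P[:,2]>lo)&(P[:,2]<hi)
    if m.sum()>10:pca(("green",lo),m)
G=np.zeros(t.shape[:2],np.uint8);G[V[g],U[g]]=1
print(cv2.minAreaRect(np.argwhere(G)[:,::-1].astype(np.float32)))
pca("head",(P[:,2]>94)&(P[:,2]<104)&(abs(U-282)<13)&(abs(V-205)<13))
gr=(px.max(1)<60)&(U>235)&(U<266)&(V>220)&(P[:,2]>70);pca("rubber",gr)
print(D[195:222:3,300:326:2].round().astype(int)); print(ctrl.sense()["ee_rot"])
E
```

```text
tab 80 [525.6 385.8] z 213.7 dir deg 83.8 ext [11.9 41.4] mid [525.7 386.6]
tabbright 73 [525.  382.5] z 213.9 dir deg 81.9 ext [ 12.3 344.5] mid [503.8 235.6]
bar 178 [565.7 380.3] z 160.0 dir deg -1.7 ext [ 39.4 107.7] mid [552.5 372.8]
[275 188   7   6  27] [278.  190.4]
comp 27 [627.4  53. ] z 45.1 dir deg -25.6 ext [17.2 20.7] mid [629.4  52.1]
[283 189   6   6  29] [285.7 191.4]
comp 29 [618.7  31.6] z 46.6 dir deg -13.5 ext [ 16.4 157.5] mid [554.9  47.3]
[305 194   7  32  87] [307.8 209.9]
comp 87 [566.4 -31.6] z 86.9 dir deg -17.1 ext [ 78.6 163.7] mid [544.8   3.6]
[258 196  35  32 314] [276.9 209.9]
comp 314 [565.8  57. ] z 95.5 dir deg -48.9 ext [ 89.4 121.3] mid [547.5  53.8]
[316 196   6  31  77] [318.6 211.3]
comp 77 [561.7 -61.8] z 89.3 dir deg -9.1 ext [ 7.2 91.8] mid [564.9 -62.2]
[141 203  18  29 151] [151.9 219.6]
comp 151 [536.5 383.4] z 208.4 dir deg 76.1 ext [ 76.  344.4] mid [508.  235.3]
[278 221   7   5  27] [281. 223.]
comp 27 [530.6  44.9] z 46.0 dir deg -85.3 ext [12.5 17.8] mid [530.7  44.8]
[160 223   6   5  26] [162.9 225.1]
comp 26 [522.6 362.3] z 170
[... 552 characters left out ...]
.3] mid [497.3 134.3]
[[1317 1272 1269 1269 1268 1267 1322 1318 1320 1318 1317 1318 1320]
 [1318    0 1268 1271 1273 1317 1322 1327 1319 1306 1273 1267 1270]
 [1301 1266 1267 1270 1269 1319 1320 1317 1321 1289 1268 1270 1263]
 [1276 1272 1263 1266 1271 1311 1316 1319 1317 1266 1262 1265 1267]
 [1266 1269 1261 1268 1262 1321 1311 1314 1316 1267 1259 1262 1268]
 [1265 1264 1263 1266 1268 1321 1321 1317 1307 1265 1262 1262 1263]
 [1264 1262 1268 1262 1317 1316 1314 1314 1297 1264 1263 1261 1267]
 [1266 1267 1265 1270 1309 1317 1314 1315 1281 1262 1262 1264 1262]
 [1260 1266 1264    0 1318 1317 1313 1315 1267 1263 1264 1265 1263]]
[ 1.14623678e-05  9.73347215e-01  2.29336430e-01 -9.21507286e-06]
```

Run:
```python
from h import *
a=atz("top",(307.8,209.9),90);b=atz("top",(318.6,211.3),90);print("strips",a.round(1),b.round(1),((a+b)/2).round(1))
h=atz("top",(282,205),98);print("axis net",h.round(1))
for uv in((300.2,210.1),):print("rect ctr z40",atz("top",uv,40).round(1))
print(proj("top",np.array([525.7,386.6,214])),proj("side",np.array([525.7,386.6,214])))
print("pawl z130",atz("top",(272,220),130).round(1))
t=cv2.imread("pics/top0.png");g=cv2.cvtColor(t,cv2.COLOR_BGR2GRAY)
print(g[218:231,136:172]); print(g[190:224,268:298])
# axis tri via side net
print(tri((278,225),(282,205)))
s=cv2.imread("pics/side0.png");g=cv2.cvtColor(s,cv2.COLOR_BGR2GRAY);print(g[216:232,158:184])
```

```text
strips [565.6 -31.   90. ] [561.4 -61.6  90. ] [563.5 -46.3  90. ]
axis net [579.5  42.5  98. ]
rect ctr z40 [568.6 -12.3  40. ]
[148.53692888 223.28704966] [171.30637987 222.79474978]
pawl z130 [535.7  70.9 130. ]
[[123 129 123 126 128 125 124 127 124 124 127 125 126 126 123 124  91  99
  192 226 192 119  86  83  80  80  79  81  79  81  80  78  51  38  36  43]
 [126 129 131 129 129 129 124 129 129 130 127 129 132 130 128 128  93  97
  190 227 188 107  84  86  79  80  82  79  80  82  82  79  51  37  38  67]
 [124 128 125 125 126 133 133 149 152 150 142 138 134 128 127 123  98 103
  186 222 186 105  80  83  78  78  79  81  81  80  71  73  50  37  41  68]
 [123 125 124 124 134 184 233 236 235 236 218 210 202 181 147 144 122 111
  146 214 189 106  78  55  47  54  46  44  44  49  46  45  40  36  37  46]
 [126 125 127 125 147 215 242 243 243 244 242 240 239 238 234 234 236 235
  236 239 232 135  77  54  52 101  98  94  88  65  45  39  37  39  33  36]
 [126 124 122 124 149 223 243 243 243 244 244 244 243 243 242 242 243 243
  244 241 194 107  68  63  98 221 233 234 230 176  90  53  45  48 
[... 2373 characters left out ...]
27 127 126
  120 101  86 101 108 110 109 109]
 [109 109 108 109 108 114 123 123 123 123 122 120 117 115 118 121 121 121
  119 107  89 100 110 111 111 111]
 [108 108 109 109 109 111 116 120 121 121 121 120 118 116 119 120 121 121
  120 109  85  95 108 111 111 111]
 [111 112 111 112 111 112 114 120 121 121 121 120 119 118 120 120 120 120
  119 110  86  87 104 108 108 107]
 [111 111 111 111 111 110 114 120 122 121 121 120 119 119 119 119 120 120
  119 111  92  85 100 106 105 105]
 [110 110 109 110 109 108 112 118 121 121 120 120 119 118 119 119 119 120
  119 115 102  98 120 128 124 114]
 [107 107 106 105 107 110 114 119 121 121 120 120 119 119 119 119 120 119
  120 118 114 125 166 177 164 132]]
```

Request:
{"fn": "send_rows", "kwargs": {"targets": [{"offset":[1,3,6],"spin":0.05},{"offset":[10,29,8],"spin":0.4},{"offset":[10,29,8],"spin":0.4},{"offset":[10,29,8],"spin":0.4},{"offset":[10,29,8],"spin":0.4},{"offset":[10,29,8],"spin":0.4},{"offset":[10,29,8],"spin":0.4},{"offset":[10,29,8],"spin":0.4}], "grip": 0.6, "squeeze": 40}}

```text
time_s: 1.77
eef_pos: [334.4, -177.8, 311.8]
ee_rot: [0.0, 0.908, 0.418, 0.0]
force: [0.3, -1.2, 0.1]
grip_width: 0.603
grip_force: 0.0
```

Request:
{"fn": "send_rows", "kwargs": {"targets": [{"offset":[10,29,0],"spin":0.4},{"offset":[10,29,0],"spin":0.4},{"offset":[10,29,0],"spin":0.4},{"offset":[10,29,0],"spin":0.4},{"offset":[10,29,0],"spin":0.4},{"offset":[10,29,0],"spin":0.4},{"offset":[10,29,0],"spin":0.4},{"offset":[10,29,0],"spin":0.4}]}}

```text
time_s: 2.43
eef_pos: [434.8, 114.3, 311.2]
ee_rot: [-0.0, 0.806, 0.592, 0.0]
force: [1.1, -1.2, -0.2]
grip_width: 0.603
grip_force: 0.0
```

Request:
{"fn": "send_rows", "kwargs": {"targets": [{"offset":[9.1,27.3,0],"spin":0.2},{"offset":[9.1,27.3,0],"spin":0.2},{"offset":[9.1,27.3,0],"spin":0.2},{"offset":[9.1,27.3,0],"spin":0.2},{"offset":[9.1,27.3,0],"spin":0.2},{"offset":[9.1,27.3,0],"spin":0.2},{"offset":[9.1,27.3,0],"spin":0.2},{"offset":[9.1,27.3,-6],"spin":0.2}]}}

```text
time_s: 3.1
eef_pos: [530.8, 390.9, 279.5]
ee_rot: [0.003, 0.743, 0.669, 0.012]
force: [0.8, 0.1, 1.7]
grip_width: 0.6
grip_force: 0.0
```

Run:
```python
from h import *
for c in("top","side"):
    im,D=ctrl.capture(c);np.save(c+"_D1.npy",D);cv2.imwrite(f"pics/{c}1.png",im[...,::-1])
s=cv2.imread("pics/side1.png");t=cv2.imread("pics/top1.png")
f=lambda im,x,y,w,h:cv2.resize(im[y:y+h,x:x+w],(400,300),interpolation=cv2.INTER_CUBIC)
cv2.imwrite("pics/c2.png",np.hstack([f(s,100,170,140,105),f(t,85,165,140,105)]))
print(ctrl.sense()["eef_pos"],ctrl.sense()["ee_rot"],ctrl.sense()["joints"])
```

```text
[523.65550288 383.51824175 262.74467474] [-0.00162791  0.74366495  0.66852539 -0.00579633] [ 4.52013529e-01  5.92404182e-01  9.99511378e-01 -7.74113732e-05
  1.56171810e+00  5.58330065e-01]
```

View pics/c2.png

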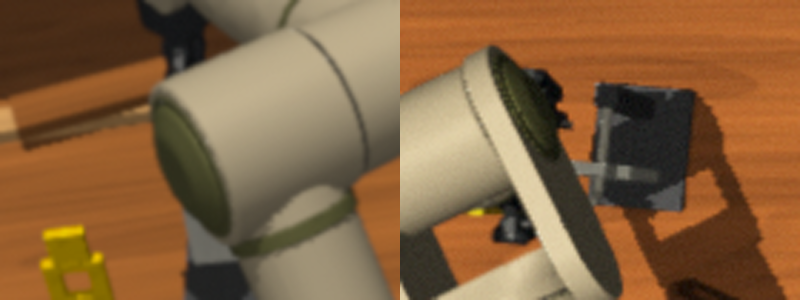

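Request:
{"fn": "send_rows", "kwargs": {"targets": [{"offset":[0,0,-2],"spin":0},{"offset":[0,0,-4],"spin":0},{"offset":[0,0,-6],"spin":0},{"offset":[0,0,-7],"spin":0},{"offset":[0,0,-7],"spin":0},{"offset":[0,0,-7],"spin":0}]}}

```text
time_s: 3.7
eef_pos: [525.6, 382.8, 201.0]
ee_rot: [0.0, 0.744, 0.668, 0.0]
force: [0.1, -0.5, 0.5]
grip_width: 0.6
grip_force: 0.0
```

Request:
{"fn": "send_rows", "kwargs": {"targets": [{"offset":[0,0,0],"spin":0},{"offset":[0,0,0],"spin":0},{"offset":[0,0,0],"spin":0},{"offset":[0,0,0],"spin":0},{"offset":[0,0,0],"spin":0},{"offset":[0,0,0],"spin":0},{"offset":[0,0,0],"spin":0},{"offset":[0,0,0],"spin":0}], "grip": 0, "squeeze": 50}}

```text
time_s: 4.37
eef_pos: [525.7, 383.3, 200.7]
ee_rot: [0.0, 0.744, 0.668, 0.001]
force: [-0.9, -1.2, 5.8]
grip_width: 0.119
grip_force: 51.0
```

Request:
{"fn": "send_rows", "kwargs": {"targets": [{"offset":[0,0,0],"spin":0},{"offset":[0,0,0],"spin":0},{"offset":[0,0,-0.5],"spin":0},{"offset":[0,0.2,-1.2],"spin":0},{"offset":[0,0.4,-2],"spin":0},{"offset":[0,0.4,-2],"spin":0},{"offset":[0,0.4,-2],"spin":0}], "grip": 0.5}}

```text
time_s: 4.95
eef_pos: [525.1, 387.2, 178.6]
ee_rot: [-0.0, 0.744, 0.668, -0.001]
force: [-0.0, -0.1, 0.8]
grip_width: 0.5
grip_force: 0.0
```

Request:
{"fn": "send_rows", "kwargs": {"targets": [{"offset":[0,0,0],"spin":0},{"offset":[0,0,0],"spin":0},{"offset":[0,0,0],"spin":0},{"offset":[0,0,0],"spin":0},{"offset":[0,0,0],"spin":0},{"offset":[0,0,0],"spin":0},{"offset":[0,0,0],"spin":0},{"offset":[0,0,0],"spin":0}], "grip": 0, "squeeze": 60}}

```text
time_s: 5.62
eef_pos: [525.6, 387.3, 180.0]
ee_rot: [0.0, 0.744, 0.668, 0.0]
force: [1.2, -0.0, 3.6]
grip_width: 0.129
grip_force: 59.5
```

Request:
{"fn": "send_rows", "kwargs": {"targets": [{"offset":[0,0,0.5],"spin":0},{"offset":[0,0,1],"spin":0},{"offset":[0,0,1.6],"spin":0},{"offset":[0,0,2.1],"spin":0},{"offset":[0,0,2.1],"spin":0},{"offset":[0,0,2.1],"spin":0}]}}

```text
time_s: 6.12
eef_pos: [525.4, 387.3, 200.9]
ee_rot: [0.0, 0.744, 0.668, 0.0]
force: [-0.1, 0.1, -2.8]
grip_width: 0.127
grip_force: 58.7
```

Request:
{"fn": "send_rows", "kwargs": {"targets": [{"offset":[-1,0.1,0],"spin":0},{"offset":[-2.5,0.25,0],"spin":0},{"offset":[-4,0.4,0],"spin":0},{"offset":[-6,0.6,0],"spin":0},{"offset":[-8,0.8,0],"spin":0},{"offset":[-10,0.95,0],"spin":0},{"offset":[-11,1,0],"spin":0},{"offset":[-11,1,0],"spin":0}]}}

```text
time_s: 6.78
eef_pos: [413.9, 397.5, 200.8]
ee_rot: [-0.0, 0.744, 0.668, -0.0]
force: [-0.2, 0.2, -2.2]
grip_width: 0.133
grip_force: 58.8
```

Request:
{"fn": "send_rows", "kwargs": {"targets": [{"offset":[0,0,3.5],"spin":0.1},{"offset":[0,0,7],"spin":0.2},{"offset":[0,-1,11],"spin":0.3},{"offset":[0.5,-5,11],"spin":0.4},{"offset":[1.5,-9,11],"spin":0.5},{"offset":[2.5,-13,11],"spin":0.6},{"offset":[4,-17,11],"spin":0.7},{"offset":[5,-20,11],"spin":0.8}]}}

```text
time_s: 7.45
eef_pos: [466.8, 194.1, 310.8]
ee_rot: [0.001, 0.424, 0.906, -0.0]
force: [0.8, 0.6, -2.5]
grip_width: 0.135
grip_force: 59.4
```

Request:
{"fn": "send_rows", "kwargs": {"targets": [{"offset":[1,-3,0],"spin":0.1},{"offset":[2.5,-7,0],"spin":0.2},{"offset":[4,-11,0],"spin":0.3},{"offset":[5.5,-15,0],"spin":0.4},{"offset":[7,-19,0],"spin":0.5},{"offset":[8.5,-22,0],"spin":0.6},{"offset":[9.5,-23.5,0],"spin":0.7},{"offset":[10,-24.3,0],"spin":0.73}]}}

```text
time_s: 8.12
eef_pos: [566.8, -49.7, 309.9]
ee_rot: [-0.0, 0.074, 0.997, -0.0]
force: [0.3, -0.3, -3.4]
grip_width: 0.129
grip_force: 59.5
```

Request:
{"fn": "send_rows", "kwargs": {"targets": [{"offset":[0,0,0],"spin":0},{"offset":[0,0,0],"spin":0},{"offset":[0,0,0],"spin":0},{"offset":[0,0,0],"spin":0}]}}

```text
time_s: 8.45
eef_pos: [565.2, -45.1, 310.9]
ee_rot: [0.0, 0.074, 0.997, -0.0]
force: [-0.2, 0.1, -2.8]
grip_width: 0.128
grip_force: 59.5
```

Request:
{"fn": "send_rows", "kwargs": {"targets": [{"offset":[0,-0.1,-3],"spin":0},{"offset":[0,-0.1,-6],"spin":0},{"offset":[0,-0.1,-8],"spin":0},{"offset":[0,-0.1,-8.3],"spin":0},{"offset":[0,-0.1,-8.3],"spin":0}]}}

```text
time_s: 8.87
eef_pos: [565.1, -46.2, 227.4]
ee_rot: [-0.001, 0.074, 0.997, 0.0]
force: [0.3, -0.1, -1.8]
grip_width: 0.133
grip_force: 59.2
```

Run:
```python
from h import *
for c in("top","side"):
    im,D=ctrl.capture(c);np.save(c+"_D2.npy",D);cv2.imwrite(f"pics/{c}2.png",im[...,::-1])
s=cv2.imread("pics/side2.png");t=cv2.imread("pics/top2.png")
f=lambda im,x,y,w,h:cv2.resize(im[y:y+h,x:x+w],(400,300),interpolation=cv2.INTER_CUBIC)
cv2.imwrite("pics/c3.png",np.hstack([f(s,240,150,120,90),f(t,252,170,100,75)]))
```

```text
(no output)
```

View pics/c3.png

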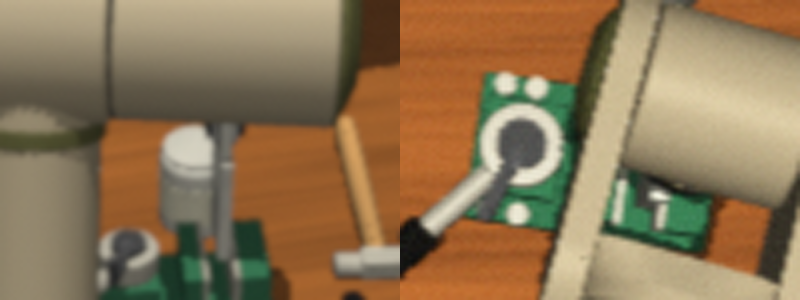

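Run:
```python
from h import *
X=np.array([.989,-.148,0]);Y=np.array([.148,.989,0]);O=np.array([565,-46,0.])
for y in(-6,6):
  for z in (102.5,):print("br",y,proj("side",O-32*X+y*Y+[0,0,z]))
for y in(-13,13):
  for x in(-45,45):print("jaw",x,y,proj("side",O+x*X+y*Y+[0,0,90]))
g=cv2.imread("pics/side2.png").max(2)
for r in(214,219,222,224,226,228,230,232):print(r,g[r,292:324])
```

```text
br -6 [308.63998376 227.74438195]
br 6 [305.01533414 227.92881886]
jaw -45 -13 [311.08467126 233.09704629]
jaw 45 -13 [307.90300496 215.44931469]
jaw -45 13 [303.2229957 233.5019078]
jaw 45 13 [300.35517309 215.82289209]
214 [117 120 122 122 123 124 126 126 125 122 113  95  83  91 104 111 117 130
 140 143 143 144 142 141 141 142 147 150 150 150 151 151]
219 [ 89  66  58  55  56  57  63  79  95 105 105  96  87  97 110 113 107  88
  68  56  54  55  56  56  55  57  76 124 150 156 155 153]
222 [125  79  56  57  57  56  59  68  93 121 141 142 120 107 112 114 109  94
  75  60  55  55  56  56  55  55  57  87 127 147 150 150]
224 [118  74  54  56  57  56  58  64  85 117 135 134 118 108 112 114 106  94
  78  65  57  56  56  56  56  56  57  71 115 138 143 143]
226 [ 59  49  58  68  69  64  61  68  78  79  69  65  75  95 108 109 101  88
  76  65  58  57  57  57  57  57  63  76  99 130 144 146]
228 [ 50  53  74  98 109 106 103 109 119 116  93  66  62  69  73  76  79 104
 128 129 112 103 101 101 101  99  91  90  85 120 141 146]
230 [ 52  51  65  93 111 115 115 117 127 140 123  79  57  56  56  59  69 103
 143 148 131 118 117 117 117 117 116 111  92  83 100 110]
232 [ 54  49  59  90 110 115 115 116 125 142 130  88  60  56  56  58  62  84
 123 135 125 115 112 111 110 110 110 105  85  59  64  75]
```

Request:
{"fn": "send_rows", "kwargs": {"targets": [{"offset":[0,0.2,0],"spin":0},{"offset":[0,0.2,-1],"spin":0},{"offset":[0,0.2,-2],"spin":0},{"offset":[0,0.2,-3],"spin":0},{"offset":[0,0.2,-4],"spin":0},{"offset":[0,0.2,-4.8],"spin":0},{"offset":[0,0.2,-5.3],"spin":0},{"offset":[0,0.2,-5.5],"spin":0}]}}

```text
time_s: 9.63
eef_pos: [565.1, -44.7, 171.5]
ee_rot: [-0.001, 0.074, 0.997, 0.0]
force: [-0.9, 0.2, -2.1]
grip_width: 0.13
grip_force: 59.6
```

Request:
{"fn": "send_rows", "kwargs": {"targets": [{"offset":[0,0,-0.2],"spin":0},{"offset":[0,0,-0.4],"spin":0},{"offset":[0,0,-0.5],"spin":0},{"offset":[0,0,-0.5],"spin":0}]}}

```text
time_s: 9.97
eef_pos: [565.4, -44.8, 167.7]
ee_rot: [0.0, 0.074, 0.997, -0.0]
force: [-0.3, -0.6, -2.8]
grip_width: 0.13
grip_force: 59.6
```

Request:
{"fn": "send_rows", "kwargs": {"targets": [{"offset":[0,0,-0.1],"spin":0},{"offset":[0,0,-0.2],"spin":0},{"offset":[0,0,-0.2],"spin":0},{"offset":[0,0,-0.2],"spin":0}]}}

```text
time_s: 10.3
eef_pos: [565.4, -44.8, 165.6]
ee_rot: [-0.0, 0.074, 0.997, -0.0]
force: [-0.2, 0.7, -2.7]
grip_width: 0.131
grip_force: 59.6
```

Request:
{"fn": "send_rows", "kwargs": {"targets": [{"offset":[0,0,-0.1],"spin":0},{"offset":[0,0,-0.1],"spin":0},{"offset":[0,0,-0.1],"spin":0}]}}

```text
time_s: 10.55
eef_pos: [565.6, -44.8, 165.3]
ee_rot: [0.0, 0.074, 0.997, -0.0]
force: [-0.7, 0.9, 3.8]
grip_width: 0.13
grip_force: 60.3
```

Request:
{"fn": "send_rows", "kwargs": {"targets": [{"offset":[0,0,0],"spin":0},{"offset":[0,0,0],"spin":0},{"offset":[0,0,0],"spin":0},{"offset":[0,0,0],"spin":0}], "grip": 0.4}}

```text
time_s: 10.88
eef_pos: [565.4, -44.8, 164.5]
ee_rot: [-0.0, 0.074, 0.997, -0.0]
force: [-0.1, -0.1, -0.7]
grip_width: 0.401
grip_force: 0.0
```

Request:
{"fn": "send_rows", "kwargs": {"targets": [{"offset":[0,0,1],"spin":0},{"offset":[0,0,3],"spin":0},{"offset":[0,0,6],"spin":0},{"offset":[0,0,9],"spin":0},{"offset":[-4,3,11],"spin":0},{"offset":[-8,6,11],"spin":0},{"offset":[-12,9,11],"spin":0},{"offset":[-12,9,11],"spin":0}]}}

```text
time_s: 11.55
eef_pos: [443.0, 46.8, 275.7]
ee_rot: [0.001, 0.074, 0.997, 0.0]
force: [-0.0, 0.4, -0.3]
grip_width: 0.397
grip_force: 0.0
```

Run:
```python
from h import *
for c in("top","side"):
    im,D=ctrl.capture(c);np.save(c+"_D3.npy",D);cv2.imwrite(f"pics/{c}3.png",im[...,::-1])
    for q in["ratchet_axis","handle_grip","pawl_tab","bracket_tab"]:
        print(c,q,[(np.round(r["uv"],1).tolist(),round(r["conf"],2)) for r in ctrl.place_of(c,q)][:4])
s=cv2.imread("pics/side3.png");t=cv2.imread("pics/top3.png")
f=lambda im,x,y,w,h:cv2.resize(im[y:y+h,x:x+w],(400,300),interpolation=cv2.INTER_CUBIC)
cv2.imwrite("pics/c4.png",np.hstack([f(s,220,160,120,90),f(t,232,170,120,90)]))
print(ctrl.sense()["eef_pos"],ctrl.sense()["joints"])
```

```text
top ratchet_axis [([282.6, 208.1], 0.82), ([379.3, 164.5], 0.32)]
top handle_grip [([247.1, 236.5], 0.69), ([168.3, 223.5], 0.56), ([315.8, 160.6], 0.43)]
top pawl_tab [([269.1, 221.8], 0.49)]
top bracket_tab [([184.6, 274.1], 0.62), ([314.2, 208.1], 0.5), ([91.1, 235.2], 0.47)]
side ratchet_axis [([278.0, 224.4], 0.7), ([306.2, 234.2], 0.32)]
side handle_grip [([255.3, 243.6], 0.73), ([304.1, 234.8], 0.54)]
side pawl_tab [([275.2, 232.3], 0.66), ([256.8, 246.3], 0.21)]
side bracket_tab [([119.2, 249.8], 0.83), ([205.6, 259.9], 0.62)]
[445.80631446  44.77043089 274.37740775] [-1.62487874e-01  1.10219186e-01  1.63621957e+00  1.96516460e-06
  1.39576210e+00 -1.58373847e+00]
```

View pics/c4.png

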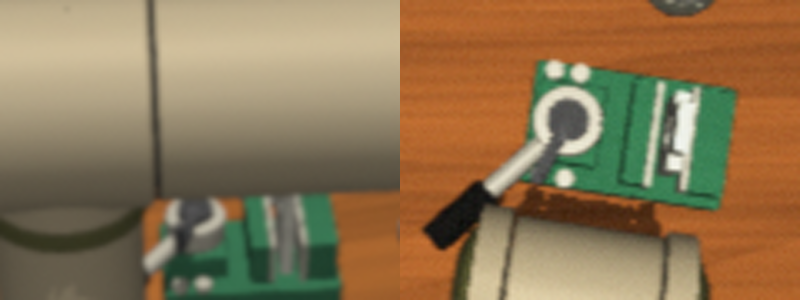

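Run:
```python
from h import *
t=cv2.imread("pics/top3.png");D=np.load("top_D3.npy");g=t.max(2)
V,U=np.mgrid[170:240,232:340];V=V.ravel();U=U.ravel()
P=np.array([dep("top",(u,v),D) for u,v in zip(U,V)])
m=(P[:,2]>112)&(P[:,2]<136)&(np.hypot(P[:,0]-578,P[:,1]-43)<75)
print(m.sum());print(np.c_[U[m],V[m],P[m].round()][:40])
m=(P[:,2]>190)&(P[:,2]<215);print("brk",m.sum(),P[m].mean(0).round(1))
m=(P[:,2]>100)&(P[:,2]<111)&(np.hypot(P[:,0]-578,P[:,1]-43)<75);print("lever",m.sum())
print(g[204:230,264:288])
```

```text
14
[[271. 221. 533.  74. 131.]
 [272. 221. 533.  71. 130.]
 [273. 221. 533.  68. 133.]
 [271. 222. 530.  74. 133.]
 [272. 222. 530.  71. 133.]
 [273. 222. 530.  68. 125.]
 [274. 222. 530.  65. 134.]
 [271. 223. 527.  74. 131.]
 [272. 223. 528.  71. 126.]
 [273. 223. 528.  68. 122.]
 [274. 223. 527.  65. 130.]
 [271. 224. 525.  74. 134.]
 [272. 224. 525.  71. 128.]
 [273. 224. 525.  68. 133.]]
brk 75 [563.7 -44.4 199.1]
lever 189
[[181 185 182 178 179 181 138 128 188 224 227 215 162  94  83  82  79  83
   83  82  85  85  84  98]
 [184 187 185 186 184 177 136 126 188 227 228 210 155  95  81  80  82  85
   85  81  84  81  84  90]
 [189 188 186 189 185 181 134 124 188 229 228 213 150  91  81  83  84  85
   88  85  84  81  84  97]
 [188 189 188 189 183 164 111 123 186 228 230 213 147  87  82  83  89  88
   88  82  81  84  88 101]
 [186 187 186 185 186 164 113 116 175 225 232 226 176  94  84  86  94  93
   87  88  81  82  85 105]
 [184 189 187 186 180 148 108 122 155 213 231 231 198 121  90  88  97  92
   88  86  81  84  88 116]
 [189 186 182 186 184 142  96 111 141 199 231 233 224 170 100
[... 1259 characters left out ...]
80 153 113  97 116 109  93  85  86  74  73 100 129 162 208 232 232
  231 205 161 130 127 127]
 [175 151 121 112  99  74  70  71  80  83  74  84 116 120 148 198 230 233
  228 191 144 125 123 126]
 [144 122 146 166 168 165 142 121 102  87  80  74  73  77 106 171 211 223
  200 158 129 124 127 124]
 [113 142 171 177 181 172 134 103  94 133 160 168 168 150 134 128 125 121
  101  85  84  95 108 116]
 [156 164 169 171 165 135  94  84  85  90 105 142 167 166 159 158 153 154
  158 152 141 121 106  82]
 [155 161 160 158 158 123  82  77  74  76  84 127 128 100 100  96  99 131
  155 158 157 157 157 155]
 [154 158 158 160 153 118  78  71  71  74  80 116 119  81  75  77  78  83
   96  94  98 133 154 154]]
```

Request:
{"fn": "send_rows", "kwargs": {"targets": [{"offset":[2,-0.1,-3],"spin":-0.1},{"offset":[4,-0.3,-6],"spin":-0.2},{"offset":[6,-0.5,-9],"spin":-0.3},{"offset":[6.6,-0.5,-12],"spin":-0.35},{"offset":[6.6,-0.5,-14.5],"spin":-0.35},{"offset":[6.6,-0.5,-16.1],"spin":-0.35},{"offset":[6.6,-0.5,-16.1],"spin":-0.35},{"offset":[6.6,-0.5,-16.1],"spin":-0.35}], "grip": 0, "squeeze": 40}}

```text
time_s: 12.72
eef_pos: [511.4, 40.0, 113.5]
ee_rot: [-0.001, 0.247, 0.969, -0.0]
force: [1.1, 0.0, 0.5]
grip_width: 0.001
grip_force: 0.0
```

Run:
```python
from h import *
s=ctrl.sense();p=s["eef_pos"];print(p.round(1),s["joints"].round(2),s["force"].round(1))
A=np.array([578,43.])
for a in (2.64,2.5,2.35,2.2,2.05,1.95,1.87,1.80):
    T=A+56*np.array([np.cos(a),np.sin(a)])-20.5*np.array([np.sin(a),-np.cos(a)])
    print(a,((T-p[:2])/10).round(2),"spin",round(a-2.64,2))
for c in("side","top"):
    im,D=ctrl.capture(c);cv2.imwrite(f"pics/{c}4.png",im[...,::-1])
s=cv2.imread("pics/side4.png");t=cv2.imread("pics/top4.png")
f=lambda im,x,y,w,h:cv2.resize(im[y:y+h,x:x+w],(400,300),interpolation=cv2.INTER_CUBIC)
cv2.imwrite("pics/c5.png",np.hstack([f(s,220,160,120,90),f(t,232,170,120,90)]))
```

```text
[511.4  40.  113.5] [-0.15  0.41  1.69 -0.    1.04 -1.22] [1.1 0.  0.5]
2.64 [0.76 1.19] spin 0.0
2.5 [0.94 2.01] spin -0.14
2.35 [1.26 2.84] spin -0.29
2.2 [1.7  3.62] spin -0.44
2.05 [2.26 4.32] spin -0.59
1.95 [2.68 4.74] spin -0.69
1.87 [3.05 5.05] spin -0.77
1.8 [3.39 5.29] spin -0.84
```

View pics/c5.png

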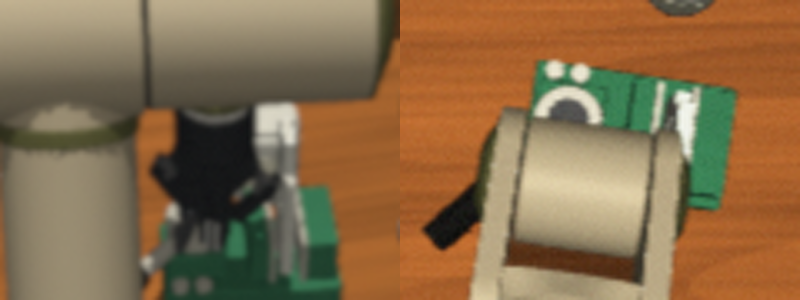

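Request:
{"fn": "send_rows", "kwargs": {"targets": [{"offset":[0.7,1.2,0],"spin":0},{"offset":[0.9,2.0,0],"spin":-0.12},{"offset":[1.25,2.85,0],"spin":-0.24},{"offset":[1.7,3.6,0],"spin":-0.36},{"offset":[2.25,4.3,0],"spin":-0.48},{"offset":[2.7,4.75,0],"spin":-0.6},{"offset":[2.9,4.9,0],"spin":-0.7},{"offset":[2.9,4.9,0],"spin":-0.7}]}}

```text
time_s: 13.48
eef_pos: [541.2, 89.5, 115.0]
ee_rot: [0.001, 0.565, 0.825, 0.001]
force: [-0.6, -0.1, 0.1]
grip_width: -0.001
grip_force: 0.0
```

Run:
```python
from h import *
s=ctrl.sense();print(s["eef_pos"].round(1),s["force"].round(1),s["wrist_torque"].round(2))
```

```text
[541.2  89.5 115. ] [-0.6 -0.1  0.1] [-0.02 -0.02  0.01]
```

Request:
{"fn": "send_rows", "kwargs": {"targets": [{"offset":[0.2,0.15,0],"spin":-0.05},{"offset":[0.4,0.25,0],"spin":-0.1},{"offset":[0.4,0.25,0],"spin":-0.1}]}}

```text
time_s: 13.73
eef_pos: [543.9, 91.7, 114.5]
ee_rot: [-0.0, 0.604, 0.797, -0.0]
force: [-4.5, 0.2, 2.6]
grip_width: 0.0
grip_force: 2.5
```

Request:
{"fn": "send_rows", "kwargs": {"targets": [{"offset":[0.2,0.05,0],"spin":0},{"offset":[0.3,0.1,0],"spin":0},{"offset":[0.3,0.1,0],"spin":0}]}}

```text
time_s: 13.98
eef_pos: [546.3, 92.6, 114.5]
ee_rot: [-0.001, 0.603, 0.798, -0.001]
force: [-8.2, 0.1, 4.8]
grip_width: 0.002
grip_force: 4.2
```

Request:
{"fn": "send_rows", "kwargs": {"targets": [{"offset":[-1.5,-0.6,0],"spin":0},{"offset":[-2,-0.8,2],"spin":0.1},{"offset":[-4,-0.8,4],"spin":0.2},{"offset":[-6.5,0,4],"spin":0.3},{"offset":[-8.1,1.1,4],"spin":0.4},{"offset":[-8.1,1.1,4],"spin":0.44},{"offset":[-8.1,1.1,4],"spin":0.44}]}}

```text
time_s: 14.57
eef_pos: [466.2, 103.9, 155.0]
ee_rot: [0.001, 0.414, 0.91, 0.0]
force: [0.6, 0.2, -0.1]
grip_width: -0.002
grip_force: 0.0
```

Run:
```python
from h import *
s=ctrl.sense();print(s["eef_pos"].round(1),s["ee_rot"].round(3),s["force"].round(1))
for c in("side","top"):
    im,D=ctrl.capture(c);np.save(c+"_D5.npy",D);cv2.imwrite(f"pics/{c}5.png",im[...,::-1])
s=cv2.imread("pics/side5.png");t=cv2.imread("pics/top5.png")
f=lambda im,x,y,w,h:cv2.resize(im[y:y+h,x:x+w],(400,300),interpolation=cv2.INTER_CUBIC)
cv2.imwrite("pics/c6.png",np.hstack([f(s,220,160,120,90),f(t,232,170,120,90)]))
D=np.load("top_D5.npy")
V,U=np.mgrid[170:240,232:300]
P=np.array([dep("top",(u,v),D) for u,v in zip(U.ravel(),V.ravel())])
m=(P[:,2]>112)&(P[:,2]<136)&(np.hypot(P[:,0]-578,P[:,1]-43)<75);print(m.sum(),P[m].mean(0))
```

```text
[466.2 103.9 155. ] [0.001 0.414 0.91  0.   ] [ 0.6  0.2 -0.1]
17 [563.61656154  97.39147678 128.14115194]
```

View pics/c6.png

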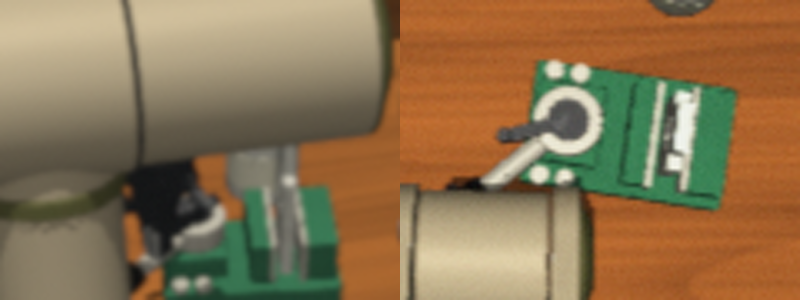

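Request:
{"fn": "send_rows", "kwargs": {"targets": [{"offset":[0,0,-3],"spin":0},{"offset":[0,0,-6],"spin":0},{"offset":[0,0,-8.5],"spin":0},{"offset":[0,0,-8.5],"spin":0},{"offset":[0,0,-8.5],"spin":0}]}}

```text
time_s: 15.08
eef_pos: [466.5, 103.4, 68.6]
ee_rot: [-0.001, 0.417, 0.909, -0.0]
force: [0.4, -0.8, 0.8]
grip_width: 0.001
grip_force: 0.0
```

Run:
```python
from h import *
s=ctrl.sense();p=s["eef_pos"];print(p.round(1),s["force"].round(1))
A=np.array([578,43.])
for q in np.r_[0:1.31:.1,1.17,1.27]:
    a=2.29-q;T=A+120*np.array([np.cos(a),np.sin(a)])-26*np.array([np.sin(a),-np.cos(a)])
    print(round(q,2),((T-p[:2])/10).round(1),T.round())
```

```text
[466.5 103.4  68.6] [ 0.4 -0.8  0.8]
0.0 [1.3 1.3] [479. 116.]
0.1 [2.1 2.2] [487. 126.]
0.2 [2.9 3.1] [496. 134.]
0.3 [3.9 3.9] [505. 142.]
0.4 [4.9 4.5] [516. 149.]
0.5 [6.  5.1] [527. 154.]
0.6 [7.1 5.6] [538. 159.]
0.7 [8.3 5.9] [550. 162.]
0.8 [9.5 6.1] [562. 165.]
0.9 [10.7  6.2] [574. 166.]
1.0 [12.   6.2] [586. 166.]
1.1 [13.2  6.1] [598. 164.]
1.2 [14.4  5.8] [610. 161.]
1.3 [15.6  5.4] [622. 158.]
1.17 [14.   5.9] [607. 162.]
1.27 [15.2  5.5] [619. 159.]
```

Request:
{"fn": "send_rows", "kwargs": {"targets": [{"offset":[1.3,1.3,0],"spin":0},{"offset":[2.1,2.2,0],"spin":-0.1},{"offset":[2.9,3.1,0],"spin":-0.2},{"offset":[3.9,3.9,0],"spin":-0.3},{"offset":[4.9,4.5,0],"spin":-0.4},{"offset":[6.0,5.1,0],"spin":-0.5},{"offset":[7.1,5.6,0],"spin":-0.6},{"offset":[8.3,5.9,0],"spin":-0.7}]}}

```text
time_s: 15.75
eef_pos: [549.7, 163.2, 70.6]
ee_rot: [-0.0, 0.705, 0.71, -0.0]
force: [-4.8, -0.4, 0.1]
grip_width: -0.002
grip_force: 2.6
```

Request:
{"fn": "send_rows", "kwargs": {"targets": [{"offset":[1.2,0.2,0],"spin":-0.1},{"offset":[2.4,0.3,0],"spin":-0.2},{"offset":[3.7,0.3,0],"spin":-0.3},{"offset":[4.3,0.25,0],"spin":-0.35},{"offset":[4.9,0.2,0],"spin":-0.4},{"offset":[4.9,0.2,0],"spin":-0.4}]}}

```text
time_s: 16.25
eef_pos: [599.6, 164.6, 70.5]
ee_rot: [0.0, 0.831, 0.557, 0.001]
force: [-1.3, 0.6, -0.5]
grip_width: -0.004
grip_force: 0.0
```

Request:
{"fn": "send_rows", "kwargs": {"targets": [{"offset":[0.4,-0.1,0],"spin":-0.03},{"offset":[0.8,-0.2,0],"spin":-0.06},{"offset":[1.2,-0.35,0],"spin":-0.1},{"offset":[1.2,-0.35,0],"spin":-0.1}]}}

```text
time_s: 16.58
eef_pos: [609.4, 162.6, 70.5]
ee_rot: [-0.002, 0.857, 0.515, -0.0]
force: [-9.5, 5.1, 5.6]
grip_width: -0.004
grip_force: 5.8
```

Request:
{"fn": "send_rows", "kwargs": {"targets": [{"offset":[0.3,-0.1,0],"spin":-0.02},{"offset":[0.6,-0.25,0],"spin":-0.05},{"offset":[0.6,-0.25,0],"spin":-0.05}]}}

```text
time_s: 16.83
eef_pos: [613.0, 161.7, 70.4]
ee_rot: [-0.004, 0.869, 0.494, -0.003]
force: [-22.3, 13.1, 12.3]
grip_width: -0.001
grip_force: 13.1
```

Request:
{"fn": "send_rows", "kwargs": {"targets": [{"offset":[0,0,0],"spin":0},{"offset":[-1,0.4,0],"spin":0},{"offset":[-3,1.5,0],"spin":0},{"offset":[-4.5,2.5,0],"spin":0},{"offset":[-4.5,2.5,4],"spin":0},{"offset":[-4.5,2.5,8],"spin":0},{"offset":[-7,5,11],"spin":0},{"offset":[-10,8,14],"spin":0}]}}

```text
time_s: 17.5
eef_pos: [525.7, 229.8, 204.1]
ee_rot: [0.001, 0.87, 0.493, 0.003]
force: [0.0, 0.4, 0.4]
grip_width: 0.004
grip_force: 0.0
```

Request:
{"fn": "send_rows", "kwargs": {"targets": [{"offset":[-3,3,1],"spin":0},{"offset":[-6,6,2],"spin":0},{"offset":[-9,9,3],"spin":0},{"offset":[-12,12,4],"spin":0},{"offset":[-12,12,4],"spin":0}]}}

```text
time_s: 17.92
eef_pos: [401.7, 353.7, 243.8]
ee_rot: [-0.001, 0.868, 0.496, 0.003]
force: [0.4, -0.5, 1.1]
grip_width: -0.001
grip_force: 0.0
```

Run:
```python
from h import *
s=ctrl.sense();print(s["eef_pos"].round(1),s["force"].round(1))
for c in("side","top"):
    im,D=ctrl.capture(c);np.save(c+"_D6.npy",D);cv2.imwrite(f"pics/{c}6.png",im[...,::-1])
s=cv2.imread("pics/side6.png");t=cv2.imread("pics/top6.png")
f=lambda im,x,y,w,h:cv2.resize(im[y:y+h,x:x+w],(400,300),interpolation=cv2.INTER_CUBIC)
cv2.imwrite("pics/c7.png",np.hstack([f(s,220,160,120,90),f(t,232,150,120,90)]))
D=np.load("top_D6.npy")
V,U=np.mgrid[150:240,232:340];V=V.ravel();U=U.ravel();px=t[V,U]
P=np.array([dep("top",(u,v),D) for u,v in zip(U,V)])
r=np.hypot(P[:,0]-578,P[:,1]-43)
m=(P[:,2]>112)&(P[:,2]<136)&(r<75);c=P[m].mean(0);print("tab",m.sum(),c,np.arctan2(c[1]-43,c[0]-578))
m=(P[:,2]>75)&(P[:,2]<105)&(r>85)&(r<155)&(P[:,1]>60)&(px.max(1)<70);c=P[m].mean(0);print("grip",m.sum(),c,"q",2.29-np.arctan2(c[1]-43,c[0]-578))
m=(P[:,2]>190)&(P[:,2]<215)&(U>290);c=P[m].mean(0);print("brk",m.sum(),c)
```

```text
[401.7 353.7 243.8] [ 0.4 -0.5  1.1]
tab 16 [620.41704781  80.04240135 128.41909913] 0.7178609192147043
grip 194 [630.85696088 151.95583952  94.37893497] q 1.1708788363775589
brk 90 [562.77728833 -52.73405032 199.31887529]
```

View pics/c7.png

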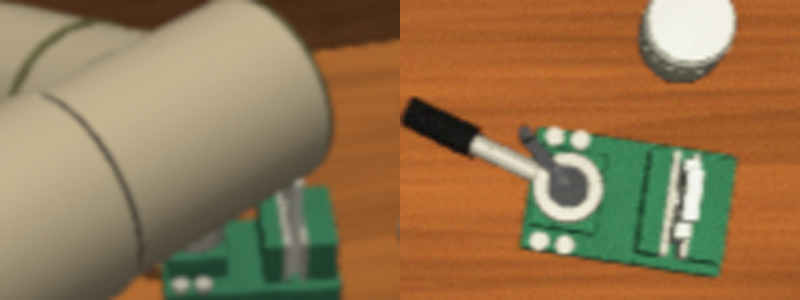

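Request:
{"fn": "send_rows", "kwargs": {"targets": [{"offset":[3,-2.5,-1],"spin":0},{"offset":[6,-5,-2],"spin":0},{"offset":[9,-7.6,-3],"spin":0},{"offset":[12,-10.2,-4],"spin":0},{"offset":[15,-12.7,-5],"spin":0},{"offset":[18,-15.2,-7],"spin":0.05},{"offset":[19.6,-16.6,-9],"spin":0.05},{"offset":[19.6,-16.6,-9],"spin":0.05}]}}

```text
time_s: 18.68
eef_pos: [602.9, 178.2, 145.2]
ee_rot: [-0.001, 0.858, 0.513, -0.003]
force: [-0.5, -0.4, -0.9]
grip_width: 0.001
grip_force: 0.0
```

Request:
{"fn": "send_rows", "kwargs": {"targets": [{"offset":[0,0,-3],"spin":0},{"offset":[0,0,-6],"spin":0},{"offset":[0,0,-8.3],"spin":0},{"offset":[0,0,-8.3],"spin":0},{"offset":[0,0,-8.3],"spin":0}]}}

```text
time_s: 19.1
eef_pos: [601.2, 183.2, 67.2]
ee_rot: [-0.0, 0.857, 0.515, -0.0]
force: [-0.4, 0.8, -0.4]
grip_width: 0.002
grip_force: 0.0
```

Request:
{"fn": "send_rows", "kwargs": {"targets": [{"offset":[0.4,-0.2,0],"spin":0},{"offset":[0.8,-0.4,0],"spin":0},{"offset":[1.2,-0.6,0],"spin":0},{"offset":[1.6,-0.8,0],"spin":0},{"offset":[1.6,-0.8,0],"spin":0}]}}

```text
time_s: 19.52
eef_pos: [616.8, 176.9, 68.4]
ee_rot: [-0.001, 0.857, 0.515, -0.0]
force: [-8.1, 4.6, 7.4]
grip_width: -0.001
grip_force: 4.9
```

Request:
{"fn": "send_rows", "kwargs": {"targets": [{"offset":[0.3,-0.15,0],"spin":-0.02},{"offset":[0.5,-0.25,0],"spin":-0.03},{"offset":[0.5,-0.25,0],"spin":-0.03}]}}

```text
time_s: 19.77
eef_pos: [619.8, 176.0, 68.3]
ee_rot: [-0.003, 0.864, 0.503, -0.002]
force: [-19.1, 10.2, 13.1]
grip_width: -0.001
grip_force: 10.8
```

Request:
{"fn": "send_rows", "kwargs": {"targets": [{"offset":[0.2,-0.1,0],"spin":-0.01},{"offset":[0.3,-0.15,0],"spin":-0.02},{"offset":[0.3,-0.15,0],"spin":-0.02}]}}

```text
time_s: 20.02
eef_pos: [621.5, 175.5, 68.4]
ee_rot: [-0.004, 0.869, 0.494, -0.003]
force: [-25.7, 13.9, 16.6]
grip_width: -0.004
grip_force: 14.6
```

Request:
{"fn": "send_rows", "kwargs": {"targets": [{"offset":[-0.5,0.25,0],"spin":0},{"offset":[-1.5,0.8,0],"spin":0},{"offset":[-4,2.2,0],"spin":0},{"offset":[-5,3,0],"spin":0},{"offset":[-5,3,4],"spin":0},{"offset":[-5,3,8],"spin":0},{"offset":[-7,5,12],"spin":0},{"offset":[-10,8,15],"spin":0}]}}

```text
time_s: 20.68
eef_pos: [536.3, 241.7, 210.3]
ee_rot: [0.001, 0.87, 0.493, 0.002]
force: [0.3, 0.5, 0.9]
grip_width: -0.005
grip_force: 0.0
```

Request:
{"fn": "send_rows", "kwargs": {"targets": [{"offset":[-3,3,1],"spin":0},{"offset":[-6,6,2],"spin":0},{"offset":[-9,8,4],"spin":0},{"offset":[-13,8,6],"spin":0},{"offset":[-17,8,8],"spin":0},{"offset":[-19,8,8],"spin":0},{"offset":[-19,8,8],"spin":0},{"offset":[-19,8,8],"spin":0}]}}

```text
time_s: 21.35
eef_pos: [344.3, 322.8, 287.9]
ee_rot: [0.0, 0.869, 0.494, 0.002]
force: [0.1, 0.5, 0.2]
grip_width: 0.007
grip_force: 0.0
```

Run:
```python
from h import *
s=ctrl.sense();print(s["eef_pos"].round(1),s["force"].round(1),s["time_s"])
for c in("side","top"):
    im,D=ctrl.capture(c);np.save(c+"_D7.npy",D);cv2.imwrite(f"pics/{c}7.png",im[...,::-1])
s=cv2.imread("pics/side7.png");t=cv2.imread("pics/top7.png")
f=lambda im,x,y,w,h:cv2.resize(im[y:y+h,x:x+w],(400,300),interpolation=cv2.INTER_CUBIC)
cv2.imwrite("pics/c8.png",np.hstack([f(s,220,160,120,90),f(t,232,150,120,90)]))
D=np.load("top_D7.npy")
V,U=np.mgrid[150:240,232:340];V=V.ravel();U=U.ravel();px=t[V,U]
P=np.array([dep("top",(u,v),D) for u,v in zip(U,V)])
r=np.hypot(P[:,0]-578,P[:,1]-43)
m=(P[:,2]>112)&(P[:,2]<136)&(r<75);c=P[m].mean(0);print("tab",m.sum(),c,np.arctan2(c[1]-43,c[0]-578))
m=(P[:,2]>75)&(P[:,2]<105)&(r>85)&(r<155)&(P[:,1]>60)&(px.max(1)<70);c=P[m].mean(0);print("grip",m.sum(),c,"q",2.298-np.arctan2(c[1]-43,c[0]-578))
m=(P[:,2]>190)&(P[:,2]<215)&(U>290);Q=P[m];c=Q.mean(0);w,v=np.linalg.eigh(np.cov(Q[:,:2].T));print("brk",m.sum(),c,np.degrees(np.arctan2(v[1,1],v[0,1])))
```

```text
[344.3 322.8 287.9] [0.1 0.5 0.2] 21.35
tab 16 [617.21991536  76.93407884 126.95831432] 0.713267226248139
grip 189 [630.67149978 152.07200539  94.6282274 ] q 1.1770826093210527
brk 88 [562.70985506 -52.67726472 199.207394  ] 169.31940816307215
```

```bash
python3 -c "
from rig import ctrl
print(ctrl.finish_job())"
```

```text
the job is handed in; nothing more can be done
None
```

The job is handed in at about 21 s of the 61 s: the bracket stands upright in the closed vice, the reversing lever is over to the tightening side, and the handle went as far as it would go (about 1.18 rad measured from the picture; a second push of about 29 N did not move it further), with the arm clear; the jaw force itself and the bystanders' final positions were not measured, and no verdict came back.

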